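# Set the concentric dial under the saw's guard flap

### The arm

A 6-joint arm with a two-finger parallel gripper is mounted at the origin on the work surface. World frame = base frame: x ahead of the robot, y to its left, z up, the work surface at z = 0. Lengths are in mm, angles in rad, forces in N, time in s.
With the tool pointing down it reaches from about 350 to 775 mm from the base axis. Payload 7.3 kg.
Tool frame: the origin (TCP) lies at the very end of the fingers, on their centre line; the grasp point (between the pads) lies 19 mm behind it (bot.grip_point_offset is the distance from the TCP to the grasp point, in mm); z points along the fingers, y is the line along which they close (so a half turn about z gives the same grasp; the last joint's range is limited). The gripper opens to 92 mm and grips with 3 to 60 N. Pads are 19 mm wide; open, the fingers measure 130 mm over their backs; the gripper's body (75 mm by 190 mm) begins 47 mm behind the grasp point.
Start: joints at [-1.262, 0.342, 1.524, -0, 1.275, -0.146], TCP at [230.647, -471.642, 226.741] pointing down, gripper open.
Joint ranges: [-2.53, 2.53], [-0.77, 2.02], [0.04, 2.7], [-1, 4.14], [0.28, 2.66], [-3.11, 3.11]. Speed limits (rad/s): [2.57, 2.57, 3.14, 3.14, 3.14, 3.14].

### API

Orientations are given as [roll, pitch, yaw] about the fixed x, y, z axes, in that order (R = Rz(yaw) Ry(pitch) Rx(roll)).
In Python, from plant import bot gives the robot as it stands. The module is installed in compiled form; this text tells all that it offers.
- The arm moves only by the shell command python3 -m jog 'ROWS' [OPENING]. ROWS is JSON, a list of rows, each a list of 6 numbers: the shift along the tool's x, y, z in mm, then the turn, a rotation vector about the tool's x, y, z in rad. In form: [[dx, dy, dz, rx, ry, rz], ...]. A call has 1 to 12 rows; each row shifts and turns the commanded pose from where the row before left it, along the tool's axes as they then stand; what a row does not reach is not made up. A row lasts 1/10 s, in which the tool goes at most 50 mm and 8.59 degrees, less where a joint would pass 70% of its speed; a pose out of reach is approached as far as the arm can. A call with a gripper value outside its range is refused whole. OPENING is the opening in per cent of the stroke, from 0 (shut) to 100 (fully open), set as the call begins (- or left out, the last holds). The fingers move at their own pace and stop on an object; the grip force is fixed at half the most. Time passes only in rows, so rows that do not move let the fingers close. It gives the time, the measured TCP pose, the force, the opening and the grip force at its end, in the units of the state.
- bot.get_obs(): the state, without advancing time (a new reading comes with each control period).
- bot.capture(name): name is "scene" or "side" or "wrist"; returns the picture (420x560x3 uint8, red, green, blue); there is no depth.
- bot.camera_model(name): a dict with "fx", "fy", "cx", "cy" (pixels), "dist_coeffs" ([k1, k2, p1, p2, k3] as OpenCV has them; the pictures are not rectified), "position" and "orientation" of the camera in the world; the wrist camera has in their place "T_tool_cam" (4x4, takes a point from camera to tool coordinates, whose origin is the TCP and whose axes are the flange's). Camera axes: x right, y down, z forward; pixel columns grow to the right and rows downward; lengths in mm; the calibration is good to about 2 mm. A picture is of the moment at which its call begins: read the wrist's pose just before it. camera_model takes no time and is no camera call.
- bot.close_job(): hands the job in; it is judged then, once.
Trained networks look in the newest picture that a camera, given by its name, has taken for a name from the list of things; names that differ only in an ending like _2 or _b are one class to them, and where a whole thing is asked for, a point or a joint stands for the part that bears it (a point fixed in the world has none). Each returns a list of dicts, best first, with "p" (0 to 1); they miss things now and then, are a little off and sometimes report something else, mostly with a low value. They report only what shows in the picture. A call takes as long as a camera call.
- bot.outline_of(target, camera): "mask" (420x560 bool, what is visible of it) and "pixel" ([column, row] in pixels, amid what is visible of it).
The state is a dict: "time": time; "joint_positions": joint angles; "dq": joint speeds; "tau": joint torques, N m; "tool_pos": TCP position; "tcp_rot": TCP orientation; "contact_force": force on the tool from outside, world axes, zero at the start; "moment": the same for the moment, N m; "grip_width": finger opening in mm; "finger_force": force on a finger pad.
Only numpy, scipy, OpenCV 4.12 (cv2) and the standard library are available. Lean on these libraries where they do the work, as an engineer would, in place of code of your own. Each camera call takes 0.05 s, during which the arm holds its last target. There are 200 camera calls.

### The job

Raise the clear guard flap of the blue setting head all the way until its spring-loaded folding stay straightens and snaps past straight, and let go so that the locked stay holds it up. Then turn the outer aluminium ring until its black pointer lines up with the orange marker, without turning the red knob in its middle; after that turn the red lock knob clockwise fully home against its stop, without shifting the ring or the marker. Leave the flap locked up and everything else on the bench where it is.

Things in the scene. Friction and masses are not known exactly. Their poses are not given: they have to be found in the camera images.
- dial_centre (a point): Dial axis at the sloped panel's surface on the blue setting head (fixed, 230 wide, varying yaw). Frame: x level from the head's front to its back, y to its left, z vertical. The panel rises to the back at 28 degrees: its outward normal, the axis of ring and knob, is (-sin 28, 0, cos 28) here, up the slope (cos 28, 0, sin 28). The panel's white scale disc: radius 47, 3 high.
- ring_grip (a point): On the axis inside the outer ring, 24 mm off the panel: a good height to grip it. The ring is a knurled aluminium cylinder, 60 mm in diameter, from 8 to 34 mm off the panel. Frame: z outward along the axis, x towards its pointer.
- ring_pointer (a point): Tip of the ring's black pointer, 36 mm from the axis, 8 mm off the panel. A black stroke on the ring's top face, 14 to 30 mm from the axis, shows the same direction.
- marker_tip (a point): Inner end of the orange marker clip (12 x 7 x 4 mm, lying on the scale 35 to 47 mm from the axis, 7 mm off the panel at most), also 36 mm from the axis and 8 mm off the panel: pointer and marker coincide when lined up. The clip is stiff and is not to be moved.
- lock_grip (a point): On the axis inside the red lock knob, 47 mm off the panel: a good height to grip it. The knob is a cylinder 30 mm in diameter, from 36 to 58 mm off the panel, so it stands proud of the ring's face (at 34 mm). Frame: z outward, x towards its white line.
- lock_line (a point): Outer end of the white line on top of the lock knob, 13 mm from the axis, 58 mm off the panel.
- ring (a joint): Angle of the ring in rad, clockwise positive as seen looking at the panel; 0: pointer up the slope. Travel -2.2 to 2.2; light friction, about 0.06 N m, no spring.
- marker (a joint): Angle of the orange marker, measured as the ring's.
- lock (a joint): Angle of the lock knob in rad, growing clockwise (tightening); 0: line up the slope; it meets its solid stop at 2.0, fully home. Friction about 0.05 N m, no spring.
- guard (a joint): Angle of the clear yellow-framed guard flap in rad: 0 shut (lying parallel to the panel, 62 mm above it), about 1.65 when held up by the locked stay. The flap weighs 0.25 kg and falls shut if let go before the stay is locked. Raised, it stands nearly parallel to the dial axis, about 105 mm behind it, and leans over the dial, 23 degrees off vertical.
- guard_hinge (a point): Middle of the flap's hinge line, which runs along the head's y; 105 mm up the slope from the dial's axis and 62 mm off the panel. Frame as dial_centre.
- guard_bar (a point): Middle of the flap's steel grip bar: round, 12 mm in diameter, 118 long (110 between its two arms), parallel to the hinge and 195 mm from it, 67 mm beyond the flap's front edge. It can be pinched from above and turns easily between the pads while the flap swings.
- stay (a joint): Elbow of the folding stay (two 98 mm steel links outside the head's left side), rad: 0 with the flap shut, straight at 2.40, stop at 2.55. At about 1.66 rad of the flap the stay pulls taut (felt as resistance) and a weak spring carries it past straight; the flap can then be let down onto it. Only a stay past straight holds the flap.
- block_a: Pine block 140 x 90 x 45 on the bench left of the head, a bystander; origin under its centre.
- block_b: Darker block 140 x 90 x 45 on top of the pine block, bystander; origin under its centre.
- tape: Yellow tape measure 65 x 40 x 62 right of the head, bystander; origin under its centre.
- pencil: Flat red carpenter's pencil 150 x 14 x 8 lying before the head, bystander.
- glue: White glue bottle, radius 28, 150 high, right of the head, bystander.
- square: Try square, blade 160 x 30 x 3 steel and wooden stock 24 x 120 x 14, lying left in front, bystander.
- stopper: Aluminium stop block 70 x 50 x 30 with a black knob, 60 high, before the head, bystander.

How it is judged:
By the outcome, as a careful person would: the job done as asked, in the order asked, and still so for the second after the job is handed in, with the robot touching nothing.
It also fails if it takes over 67 s, if anything falls off the work surface, if the arm or the gripper's body presses on something with over 40 N, if the wrist force passes 120 N, or if a joint passes its speed limit or range.

## Working session

There is one attempt and no reset: what is moved stays moved. The work goes in short steps, Python scripts to look and compute and a shell command to move; the robot and the scene stay as the last step left them, time stands still between calls to the robot, and variables do not carry over. Pictures are saved under pics/ and viewed, at most 10 in all, crops included, and the job is handed in when it is done.

```bash
mkdir -p pics; ls
python3 - <<'E'
from plant import bot
import cv2,numpy as np
o=bot.get_obs();print(o)
for c in ("scene","side"):
    im=bot.capture(c);cv2.imwrite(f"pics/{c}0.png",im[:,:,::-1]);print(c,bot.camera_model(c))
    for t in ("dial_centre","guard_bar","guard","ring","guard_hinge","stay","lock","marker","ring_pointer","lock_line","stopper","block_b","glue"):
        try:
            for r in bot.outline_of(t,c)[:1]: print(t,r["p"],r["pixel"],r["mask"].sum())
        except Exception as e: print(t,e)
print(bot.camera_model("wrist"))
E
```

```text
pics
{'time': 0.0, 'joint_positions': array([-1.26196880e+00,  3.42707640e-01,  1.52502107e+00, -5.18929999e-06,
        1.27538858e+00, -1.45976282e-01]), 'dq': array([ 0.00141918, -0.00027859,  0.00163255,  0.00047118, -0.00191845,
        0.00026076]), 'tau': array([-9.92685818e-04, -4.31240129e+01, -2.44218224e+01,  7.17190979e-02,
        5.59310918e-02, -1.74656311e-04]), 'tool_pos': array([ 230.5300342 , -471.22624536,  226.0513761 ]), 'tcp_rot': array([-3.14008351e+00, -2.16861368e-04,  4.54805161e-01]), 'contact_force': array([ 0.07651574, -1.14435751, -0.7142008 ]), 'moment': array([-0.01751993, -0.03004859, -0.03176516]), 'finger_force': 0.0, 'grip_width': 92.17453667770091}
scene {'fx': 402.8842883505768, 'fy': 402.8842883505768, 'cx': 275.00652228602655, 'cy': 213.97787986296814, 'dist_coeffs': array([0.0032213, 0.       , 0.       , 0.       , 0.       ]), 'position': array([1038.51546728,  197.54717962,  766.64830732]), 'orientation': array([-2.48575217e+00,  7.08196719e-04,  1.87117605e+00])}
dial_centre 0.39 [218.5, 215.7] 4130
guard_bar 0.56 [215.8, 210.8] 3732
guar
[... 648 characters left out ...]
hinge 0.78 [293.1, 192.1] 6617
stay 0.62 [357.5, 173.2] 525
stopper 0.79 [356.1, 244.8] 568
block_b 0.87 [232.8, 268.3] 610
glue 0.57 [331.7, 152.4] 477
{'fx': 289.6494665408951, 'fy': 289.6494665408951, 'cx': 275.74157037984753, 'cy': 209.25428391556764, 'dist_coeffs': array([-0.00068095,  0.        ,  0.        ,  0.        ,  0.        ]), 'T_tool_cam': array([[-3.80808211e-04, -9.57213066e-01, -2.89383829e-01,
         7.82465523e+01],
       [ 9.99999926e-01, -3.79074993e-04, -6.20374898e-05,
        -4.83875483e-01],
       [-5.03150774e-05, -2.89383832e-01,  9.57213140e-01,
        -1.58660977e+02],
       [ 0.00000000e+00,  0.00000000e+00,  0.00000000e+00,
         1.00000000e+00]])}
```

View pics/scene0.png

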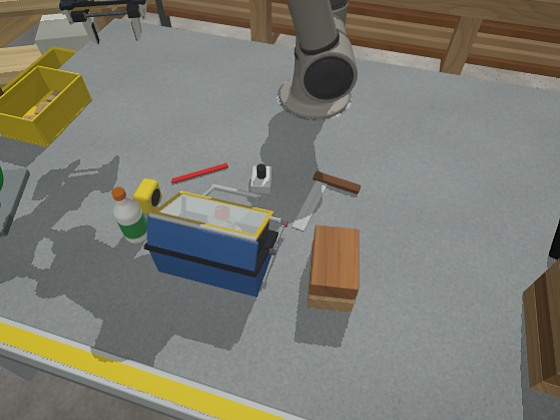

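View pics/side0.png

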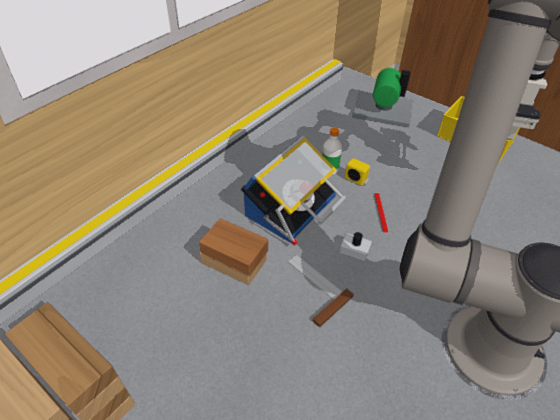

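Run:
```python
import cv2,numpy as np
a=cv2.imread("pics/scene0.png")[175:300,143:293];b=cv2.imread("pics/side0.png")[135:245,237:347]
A=cv2.resize(a,(450,375),interpolation=cv2.INTER_CUBIC);A=cv2.copyMakeBorder(A,0,65,0,0,cv2.BORDER_CONSTANT)
A=cv2.resize(A,None,fx=1,fy=1);B=cv2.resize(b,None,fx=4,fy=4,interpolation=cv2.INTER_CUBIC)
B=B[:,:350] if 0 else cv2.resize(b,(350,350),interpolation=cv2.INTER_CUBIC);B=cv2.copyMakeBorder(B,0,90,0,0,cv2.BORDER_CONSTANT)
cv2.imwrite("pics/comp.png",np.hstack([A,B]))
```

```text
(no output)
```

View pics/comp.png

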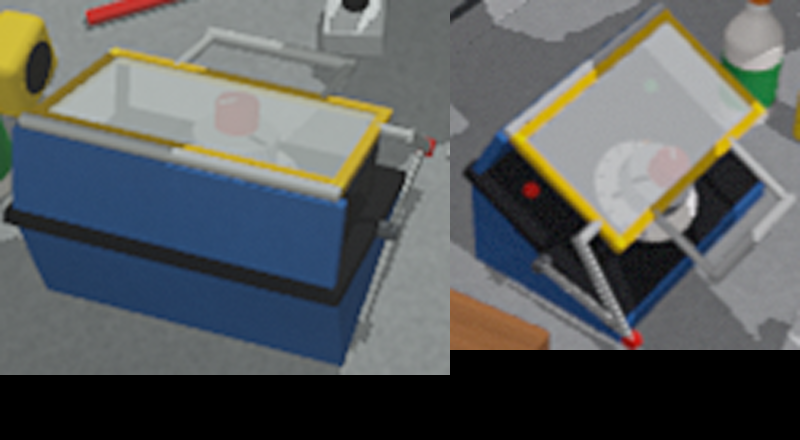

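```bash
cat > h.py <<'E'
import numpy as np,cv2
from scipy.spatial.transform import Rotation as R
from scipy.optimize import least_squares
def E(r): return R.from_euler('xyz',r).as_matrix()
def proj(m,P,T=None):
    P=np.atleast_2d(P).astype(float)
    if T is None: Rc,t=E(m['orientation']),np.array(m['position'])
    else: M=T@m['T_tool_cam'];Rc,t=M[:3,:3],M[:3,3]
    K=np.array([[m['fx'],0,m['cx']],[0,m['fy'],m['cy']],[0,0,1]])
    rv=cv2.Rodrigues(Rc.T)[0]
    return cv2.projectPoints(P,rv,-Rc.T@t,K,np.array(m['dist_coeffs']))[0][:,0]
def toolT(o):
    T=np.eye(4);T[:3,:3]=E(o['tcp_rot']);T[:3,3]=o['tool_pos'];return T
c28,s28=np.cos(np.radians(28)),np.sin(np.radians(28))
# dial frame (u up slope, y left, n normal) -> world; p=[x,y,z,yaw]
def basis(yaw):
    f=np.array([np.cos(yaw),np.sin(yaw),0]);l=np.array([-f[1],f[0],0]);z=np.array([0,0,1.])
    return np.column_stack([c28*f+s28*z,l,-s28*f+c28*z])
def D(p,Q): return np.array(p[:3])+np.atleast_2d(Q)@basis(p[3]).T
E
python3 - <<'E'
from h import *
from plant import bot
S,V=bot.camera_model("scene"),bot.camera_model("side")
s=np.array([[211,32],[350,65],[238,98],[388,112],[113,52]])/3+[143,175]
v=(np.array([[795,198],[715,277],[668,155],[620,243],[757,110]])-[450,0])/3.18+[237,135]
def Q(w): return [[-90,-59,62],[-90,59,62],[0,0,58],[-23,w,62],[-23,-w,62]]
def f(p):
    P=D(p,Q(p[4]));return np.r_[(proj(S,P)-s).ravel(),(proj(V,P)-v).ravel()]
r=least_squares(f,[550,0,100,0,100]);print(r.x,r.fun.round(1))
for y in(-59,0,59): print(D(r.x,[-90,y,62]))
print(D(r.x,[105,0,62]),basis(r.x[3]))
for n in ("glue","tape","block_b","stopper"): pass
E
```

```text
[ 5.99969991e+02 -6.25123686e+01  5.92980791e+01  2.64199949e-02
  1.02438144e+02] [-1.6  0.2  1.1 -0.2 -0.6 -0.2 -0.3 -0.3  0.6 -0.5 -2.2 -1.1 -1.3 -0.4
  1.3  0.9  0.1  1.2  1.   0.4]
[[ 492.99395973 -124.35993004   71.78838919]]
[[491.43536137 -65.38052032  71.78838919]]
[[489.87676301  -6.4011106   71.78838919]]
[[663.55005508 -60.83219268 163.33534393]] [[ 0.88263945 -0.02641692 -0.46930772]
 [ 0.02332476  0.99965101 -0.01240199]
 [ 0.46947156  0.          0.88294759]]
```

```bash
cat >> h.py <<'E'
def rows(T0,T1,N,dp=0,dr=3):
    """rows for jog from T0 to T1 in N steps"""
    out=[];T=T0.copy();p0=T0[:3,3];R0=R.from_matrix(T0[:3,:3]);rv=(R0.inv()*R.from_matrix(T1[:3,:3])).as_rotvec()
    for i in range(1,N+1):
        a=i/N;Rg=R0*R.from_rotvec(a*rv);pg=p0+a*(T1[:3,3]-p0)
        d=np.round(T[:3,:3].T@(pg-T[:3,3]),dp);w=np.round((R.from_matrix(T[:3,:3]).inv()*Rg).as_rotvec(),dr)
        out.append([float(x) for x in np.r_[d,w]]);T[:3,3]+=T[:3,:3]@d;T[:3,:3]=T[:3,:3]@R.from_rotvec(w).as_matrix()
    print(str([[int(x) if x==int(x) else x for x in r] for r in out]).replace(' ',''))
    return T
def pose(pt,z,y,off):
    """tool pose: TCP = pt + off*z, tool z, y"""
    z=z/np.linalg.norm(z);y=y-z*(y@z);y/=np.linalg.norm(y)
    T=np.eye(4);T[:3,:3]=np.column_stack([np.cross(y,z),y,z]);T[:3,3]=pt+off*z;return T
P=[599.97,-62.51,59.3,.0264]
E
python3 - <<'E'
from h import *
from plant import bot
S,V=bot.camera_model("scene"),bot.camera_model("side")
for n,s,v in (("stopper",[262,176],[356,245]),("glue",[129.7,220.4],[331.7,152.4]),("blockb",[331.4,302.4],[232.8,268.3])):
    r=least_squares(lambda X:np.r_[proj(S,X)[0]-s,proj(V,X)[0]-v],[500,0,50]);print(n,r.x.round(),r.fun.round(1))
B=basis(P[3]);bar=D(P,[-90,0,62])[0]
T1=pose(bar,-B[:,2],B[:,0],-70)
T0=toolT(bot.get_obs());print(T1);rows(T0,T1,12)
E
```

```text
stopper [391. -37.  27.] [ 0.1  0.2  0.2 -0.2]
glue [ 628. -265.   60.] [-0.8 -1.  -1.2  1.3]
blockb [631. 192. -50.] [-3.4 -3.  -4.9  2.5]
[[-2.63969335e-02  8.82639921e-01  4.69307971e-01  4.58583755e+02]
 [ 9.99651540e-01  2.33071089e-02  1.23926096e-02 -6.62434643e+01]
 [ 1.73472348e-18  4.69471563e-01 -8.82947593e-01  1.33596642e+02]
 [ 0.00000000e+00  0.00000000e+00  0.00000000e+00  1.00000000e+00]]
[[32,-22,8,-0.036,0.023,-0.093],[34,-19,8,-0.036,0.023,-0.093],[35,-17,7,-0.037,0.024,-0.094],[36,-13,9,-0.036,0.023,-0.093],[37,-10,8,-0.036,0.023,-0.093],[38,-7,10,-0.036,0.024,-0.093],[38,-4,9,-0.036,0.023,-0.093],[38,0,11,-0.036,0.023,-0.094],[38,2,12,-0.036,0.023,-0.093],[37,6,12,-0.037,0.023,-0.093],[36,8,14,-0.036,0.024,-0.093],[35,11,15,-0.036,0.023,-0.093]]
```

```bash
python3 -m jog '[[32,-22,8,-0.036,0.023,-0.093],[34,-19,8,-0.036,0.023,-0.093],[35,-17,7,-0.037,0.024,-0.094],[36,-13,9,-0.036,0.023,-0.093],[37,-10,8,-0.036,0.023,-0.093],[38,-7,10,-0.036,0.024,-0.093],[38,-4,9,-0.036,0.023,-0.093],[38,0,11,-0.036,0.023,-0.094],[38,2,12,-0.036,0.023,-0.093],[37,6,12,-0.037,0.023,-0.093],[36,8,14,-0.036,0.024,-0.093],[35,11,15,-0.036,0.023,-0.093]]' 50
python3 -m jog '[[0,0,0,0,0,0],[0,0,0,0,0,0]]'
python3 - <<'E'
from h import *
from plant import bot
o=bot.get_obs();im=bot.capture("wrist");T0=toolT(o);M=bot.camera_model("wrist");im=np.ascontiguousarray(im[:,:,::-1])
Q=[[-90,-55,62],[-90,55,62],[-23,102,62],[-23,-102,62],[0,0,58],[105,-102,62],[105,102,62]]
for i,q in enumerate(proj(M,D(P,Q),T0)): print(q.round()); cv2.circle(im,tuple(int(x) for x in q),3,(255,0,255),1)
cv2.imwrite("pics/w1.png",im)
B=basis(P[3]);bar=D(P,[-90,0,62])[0];print(T0, o['joint_positions'])
rows(T0,pose(bar,-B[:,2],B[:,0],19),5)
E
```

```text
time: 2.6
tool_pos: [458.7, -64.6, 133.7]
tcp_rot: [2.651, 0.002, 1.6]
contact_force: [1.1, -0.5, 0.7]
grip_width: 45.6
finger_force: 0.0
time: 2.8
tool_pos: [458.2, -65.3, 133.5]
tcp_rot: [2.653, -0.0, 1.598]
contact_force: [0.1, 0.1, 1.2]
grip_width: 45.8
finger_force: 0.0
[276. 280.]
[276. 155.]
[368.  90.]
[348. 324.]
[382. 220.]
[484. 324.]
[542.  90.]
[[-2.70746450e-02  8.82784976e-01  4.68996428e-01  4.58174525e+02]
 [ 9.99633334e-01  2.37212075e-02  1.30576517e-02 -6.53315782e+01]
 [ 4.01937083e-04  4.69177995e-01 -8.83103532e-01  1.33497395e+02]
 [ 0.00000000e+00  0.00000000e+00  0.00000000e+00  1.00000000e+00]] [-0.4648258   0.16054659  2.2255011   0.62956466  0.38643223 -1.03538917]
[[0,0,18,0,0,0],[0,0,18,0,0,0],[-1,0,17,0,0,0],[0,0,18,0,-0.001,0],[0,0,18,0,0,0]]
```

View pics/w1.png

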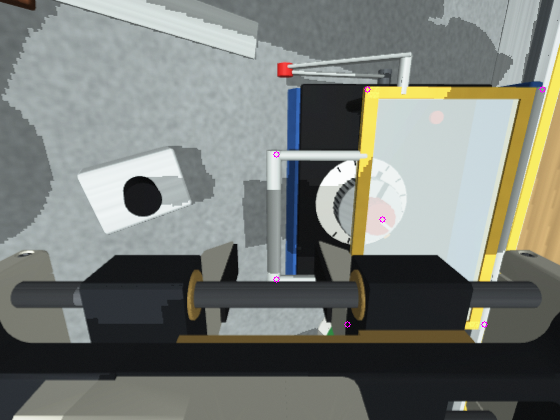

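```bash
python3 -m jog '[[0,0,18,0,0,0],[0,0,18,0,0,0],[-1,0,17,0,0,0],[0,0,18,0,0,0],[0,0,18,0,0,0],[0,0,0,0,0,0]]'
python3 -m jog '[[0,0,0,0,0,0],[0,0,0,0,0,0],[0,0,0,0,0,0],[0,0,0,0,0,0],[0,0,0,0,0,0],[0,0,0,0,0,0]]' 0
python3 - <<'E'
from h import *
from plant import bot
o=bot.get_obs();print(o['joint_positions'],o['contact_force'],o['grip_width'])
T=toolT(o);B=basis(P[3]);hp=D(P,[105,0,62])[0]
g=T[:3,3]-19*T[:3,2];d=(g-hp)@B;print("bar rel hinge",d)
f=np.array([B[0,0],B[1,0],0]);f/=np.linalg.norm(f)
l=B[:,1]
# path: theta steps, tool turns back to vertical gradually
r=np.hypot(d[0],d[2]);a0=np.arctan2(d[2],-d[0])
def tgt(th):
    a=a0+th;pt=hp+B@np.array([-r*np.cos(a),d[1],r*np.sin(a)])
    tl=max(-.0,np.radians(28)*(1-th/1.2)) 
    z=np.sin(tl)*f-np.cos(tl)*np.array([0,0,1]);return pose(pt,z,f,19)
for lo,hi,N in((0,.7,12),(.7,1.4,12),(1.4,1.6,6),(1.6,1.72,8)):
    out=[];print(lo,hi)
    for i in range(N):
        T1=tgt(lo+(hi-lo)*(i+1)/N)
        import io,contextlib
        b=io.StringIO()
        with contextlib.redirect_stdout(b): T=rows(T,T1,1,0,2)
        out.append(b.getvalue().strip()[1:-1])
    print("["+",".join(out)+"]",T[:3,3])
E
```

```text
time: 3.45
tool_pos: [501.3, -76.0, 67.5]
tcp_rot: [2.662, -0.023, 1.605]
contact_force: [-0.4, 0.0, -0.3]
grip_width: 45.9
finger_force: 0.0
time: 4.05
tool_pos: [493.3, -73.2, 64.4]
tcp_rot: [2.674, -0.025, 1.608]
contact_force: [-32.7, -15.7, -1.3]
grip_width: 10.7
finger_force: 30.0
[-0.45320035  0.37906909  2.19441921  0.98617733  0.28200248 -1.40325159] [-32.70275486 -15.68550398  -1.25288665] 10.673629641277802
bar rel hinge [-196.59947226   -8.36085968   11.63838603]
0 0.7
[[0,1,-11,0,-0.03,0],[0,1,-12,0.03,0,0],[0,1,-11,0.02,0,0],[0,2,-11,0.02,0,0],[0,2,-12,0.03,0,0],[0,2,-11,0.02,0,0],[0,3,-11,0.03,0,0],[0,4,-11,0.02,0,0],[0,3,-10,0.02,0,0],[0,4,-11,0.03,0,0],[0,5,-10,0.02,0,0],[0,4,-11,0.02,0,0]] [477.48157836 -73.63095192 197.58220545]
0.7 1.4
[[0,5,-10,0.03,0,0],[0,6,-10,0.02,0,0],[-1,6,-9,0.03,0,0],[0,6,-10,0.02,0,0],[0,6,-9,0.02,0,0],[0,7,-9,0.03,0,0],[0,7,-9,0.02,0,0],[0,7,-8,0.02,0,0],[0,8,-8,0.02,0,0],[0,9,-8,0,0,0],[0,8,-7,0,0,0],[1,10,-7,0,0,0]] [552.86559926 -71.62965574 306.71152179]
1.4 1.6
[[0,5,-4,0,0,0],[0,6,-3,0,0,0],[0,5,-3,0,0,0],[0,6,-4,0,0,0],[0,6,-2,0,0,0],[0,6,-3,0,0,0]] [586.89855231 -70.78315525 325.6335075 ]
1.6 1.72
[[0,3,-1,0,0,0],[0,3,-1,0,0,0],[0,2,-1,0,0,0],[0,3,-1,0,0,0],[0,3,-1,0,0,0],[0,3,-1,0,0,0],[0,3,-1,0,0,0],[0,2,-1,0,0,0]] [608.91022728 -70.24371635 333.58304653]
```

```bash
python3 -m jog '[[0,0,0,0,0,0],[0,0,0,0,0,0],[0,0,0,0,0,0],[0,0,0,0,0,0]]' 50
python3 - <<'E'
from h import *
from plant import bot
o=bot.get_obs();print(o['joint_positions'],o['contact_force'])
T=toolT(o);B=basis(P[3]);bar=D(P,[-90,0,62])[0]
f=np.array([B[0,0],B[1,0],0]);f/=np.linalg.norm(f)
tl=np.radians(13);z=np.sin(tl)*f-np.cos(tl)*np.array([0,0,1])
T=rows(T,pose(bar,z,f,7),5,0,3);rows(T,pose(bar,z,f,17),2)
E
```

```text
time: 4.45
tool_pos: [500.9, -74.1, 68.6]
tcp_rot: [2.661, -0.022, 1.609]
contact_force: [-0.1, 0.0, 0.3]
grip_width: 38.2
finger_force: 0.0
[-0.44902953  0.37806013  2.18235425  0.9915375   0.28297676 -1.40339373] [-0.12288823  0.00996791  0.25920443]
[[2,-2,0,0.051,-0.005,0.001],[2,-1,0,0.05,-0.005,0],[1,-2,0,0.051,-0.005,0.001],[2,-2,0,0.051,-0.005,0],[2,-1,1,0.051,-0.005,0.001]]
[[0,0,5,0,0,0],[0,0,5,0,0,0]]
```

```bash
python3 -m jog '[[2,-2,0,0.051,-0.005,0.001],[2,-1,0,0.05,-0.005,0],[1,-2,0,0.051,-0.005,0.001],[2,-2,0,0.051,-0.005,0],[2,-1,1,0.051,-0.005,0.001],[0,0,5,0,0,0],[0,0,5,0,0,0],[0,0,0,0,0,0]]' 50
python3 - <<'E'
from h import *
from plant import bot
o=bot.get_obs();print(o['joint_positions'],o['contact_force'])
T=toolT(o);B=basis(P[3]);bar=D(P,[-90,0,62])[0]
print(T[:3,:3].T@(bar-T[:3,3]))
E
```

```text
time: 5.25
tool_pos: [495.6, -64.4, 53.6]
tcp_rot: [2.899, -0.006, 1.6]
contact_force: [-0.2, 0.5, -0.1]
grip_width: 45.9
finger_force: 0.0
[-0.34251654  0.42813012  2.01695956  0.20154651  0.48062325 -0.53942365] [-0.24266763  0.49449009 -0.11928498]
[ -0.79002508   0.28262999 -18.66763653]
```

```bash
python3 -m jog '[[0,0,0,0,0,0],[0,0,0,0,0,0],[0,0,0,0,0,0],[0,0,0,0,0,0],[0,0,0,0,0,0],[0,0,0,0,0,0]]' 0
cat >> h.py <<'E'
def flap(T,segs,tl0,tl1,ta,tb,r=195.,off=19.,dy=0.):
    import io,contextlib
    B=basis(P[3]);hp=D(P,[105,0,62])[0];f=np.array([np.cos(P[3]),np.sin(P[3]),0])
    for lo,hi,N in segs:
        out=[]
        for i in range(N):
            th=lo+(hi-lo)*(i+1)/N;pt=hp+B@np.array([-r*np.cos(th),dy,r*np.sin(th)])
            tl=np.interp(th,[ta,tb],[tl0,tl1]);z=np.sin(tl)*f-np.cos(tl)*np.array([0,0,1])
            b=io.StringIO()
            with contextlib.redirect_stdout(b): T=rows(T,pose(pt,z,f,off),1,0,3)
            out.append(b.getvalue().strip()[1:-1])
        print(lo,hi,"["+",".join(out)+"]",T[:3,3].round())
E
python3 - <<'E'
from h import *
from plant import bot
o=bot.get_obs();print(o['joint_positions'],o['contact_force'])
T=toolT(o)
flap(T,((0,.7,12),(.7,1.4,12)),.22,0,0,.7)
E
```

```text
time: 5.85
tool_pos: [494.4, -64.5, 53.9]
tcp_rot: [2.902, -0.006, 1.6]
contact_force: [-7.6, -2.2, 3.3]
grip_width: 10.9
finger_force: 30.0
[-0.34294827  0.42666989  2.01729024  0.19816328  0.48420929 -0.53729855] [-7.60796543 -2.2143445   3.29536184]
0 0.7 [[-1,-2,-10,0.038,-0.006,0.002],[0,-2,-11,0.018,0,0],[0,-3,-12,0.018,0,0],[0,-1,-11,0.019,0,0],[0,-2,-11,0.018,0,0],[0,0,-12,0.018,0,0],[0,-1,-11,0.019,0,0],[0,0,-11,0.018,0,0],[0,1,-12,0.018,-0.001,0],[0,1,-11,0.019,0,0],[0,1,-11,0.018,0,0],[0,2,-11,0.018,0,0]] [473. -66. 185.]
0.7 1.4 [[0,3,-11,0,0,0],[0,3,-11,0,0,0],[0,4,-11,0,0,0],[0,5,-10,0,0,0],[0,5,-10,0,0,0],[0,6,-10,0,0,0],[0,6,-10,0,0,0],[0,7,-9,0,0,0],[0,8,-8,0,0,0],[0,7,-9,0,0,0],[0,9,-7,0,0,0],[0,9,-8,0,0,0]] [545. -64. 299.]
```

```bash
python3 -m jog '[[-1,-2,-10,0.03,-0.006,0.002],[0,-2,-11,0.018,0,0],[0,-3,-12,0.018,0,0],[0,-1,-11,0.019,0,0],[0,-2,-11,0.018,0,0],[0,0,-12,0.018,0,0],[0,-1,-11,0.019,0,0],[0,0,-11,0.018,0,0],[0,1,-12,0.018,0,0],[0,1,-11,0.019,0,0],[0,1,-11,0.018,0,0],[0,2,-11,0.018,0,0]]' 0
python3 - <<'E'
from h import *
from plant import bot
o=bot.get_obs();print(o['joint_positions'],o['contact_force'])
T=toolT(o);print(T[:3,3])
flap(T,((.7,1.3,12),(1.3,1.6,12)),0,0,0,.7)
E
```

```text
time: 7.05
tool_pos: [471.9, -65.4, 185.1]
tcp_rot: [3.133, -0.002, 1.596]
contact_force: [0.3, 3.4, -2.9]
grip_width: 11.0
finger_force: 30.0
[-0.30169058  0.2896932   1.72452201  0.00466712  1.11968207 -0.32924358] [ 0.2582327   3.37688613 -2.91625091]
[471.85959049 -65.42479841 185.0758081 ]
0.7 1.3 [[0,3,-10,0.009,-0.001,-0.001],[0,3,-9,0,0,0],[0,3,-9,0,0,0],[0,4,-9,0,0,0],[0,4,-9,0,0,0],[0,5,-9,0,0,0],[0,5,-8,0,0,0],[0,5,-8,0,0,0],[0,6,-8,0,0,0],[0,6,-8,0,0,0],[0,7,-7,0,0,0],[0,7,-7,0,0,0]] [530. -64. 286.]
1.3 1.6 [[0,3,-3,0,0,0],[0,4,-3,0,0,0],[0,4,-3,0,0,0],[0,3,-3,0,0,0],[0,4,-3,0,0,0],[0,4,-3,0,0,0],[0,4,-3,0,0,0],[0,4,-3,0,0,0],[0,4,-2,0,0,0],[0,5,-3,0,0,0],[0,4,-2,0,0,0],[0,4,-2,0,0,0]] [577. -63. 319.]
```

```bash
python3 -m jog '[[0,3,-10,0.009,0,0],[0,3,-9,0,0,0],[0,3,-9,0,0,0],[0,4,-9,0,0,0],[0,4,-9,0,0,0],[0,5,-9,0,0,0],[0,5,-8,0,0,0],[0,5,-8,0,0,0],[0,6,-8,0,0,0],[0,6,-8,0,0,0],[0,7,-7,0,0,0],[0,7,-7,0,0,0]]' 0
python3 -m jog '[[0,3,-3,0,0,0],[0,4,-3,0,0,0],[0,4,-3,0,0,0],[0,3,-3,0,0,0],[0,4,-3,0,0,0],[0,4,-3,0,0,0],[0,4,-3,0,0,0],[0,4,-3,0,0,0],[0,4,-2,0,0,0],[0,5,-3,0,0,0],[0,4,-2,0,0,0],[0,4,-2,0,0,0]]'
python3 - <<'E'
from h import *
from plant import bot
o=bot.get_obs();print(o['joint_positions'],o['contact_force'])
T=toolT(o);print(T[:3,3])
flap(T,((1.6,1.72,8),),0,0,0,.7)
E
```

```text
time: 8.25
tool_pos: [525.7, -64.2, 288.1]
tcp_rot: [-3.134, -0.0, 1.597]
contact_force: [-21.9, -0.0, 19.5]
grip_width: 10.7
finger_force: 30.0
time: 9.45
tool_pos: [576.3, -63.0, 322.4]
tcp_rot: [3.138, 0.0, 1.597]
contact_force: [-8.8, 1.5, 14.5]
grip_width: 10.9
finger_force: 30.0
[-2.41402737e-01  3.94181439e-01  1.18534867e+00  5.77127292e-04
  1.55876139e+00 -2.67432587e-01] [-8.75560503  1.52902885 14.48006749]
[576.28286758 -63.01259933 322.38740993]
1.6 1.72 [[0,3,2,0.003,0,0],[0,3,-1,0,0,0],[0,3,-1,0,0,0],[0,2,-2,0,0,0],[0,3,-1,0,0,0],[0,3,-1,0,0,0],[0,3,-1,0,0,0],[0,2,-1,0,0,0]] [598. -62. 328.]
```

```bash
python3 -m jog '[[0,2,1,0,0,0],[0,2,1,0,0,0],[0,2,-1,0,0,0],[0,2,-1,0,0,0]]'; python3 -m jog '[[0,2,-1,0,0,0],[0,2,-1,0,0,0],[0,2,-1,0,0,0],[0,0,0,0,0,0]]';python3 - <<'E'
from h import *
from plant import bot
o=bot.get_obs();T=toolT(o);B=basis(P[3]);d=(T[:3,3]-19*T[:3,2]-D(P,[105,0,62])[0])@B
print(d,np.hypot(d[0],d[2]),np.arctan2(d[2],-d[0]))
for c in("side","scene"):
    im=bot.capture(c);cv2.imwrite(f"pics/{c}1.png",im[:,:,::-1])
im=cv2.imread("pics/side1.png")[110:260,220:380];im2=cv2.imread("pics/scene1.png")[150:300,140:300]
cv2.imwrite("pics/c1.png",cv2.resize(np.hstack([im,im2]),(800,375),interpolation=cv2.INTER_CUBIC))
E
```

```text
time: 9.85
tool_pos: [584.2, -62.9, 325.6]
tcp_rot: [3.134, 0.002, 1.597]
contact_force: [-10.8, 3.2, 24.8]
grip_width: 10.9
finger_force: 30.0
time: 10.25
tool_pos: [589.0, -62.6, 327.5]
tcp_rot: [3.139, 0.001, 1.597]
contact_force: [-17.9, 3.0, 25.5]
grip_width: 10.8
finger_force: 30.0
[2.00785484e+01 1.72495465e-01 1.96795084e+02] 197.81671625207065 1.6724721905063906
```

View pics/c1.png

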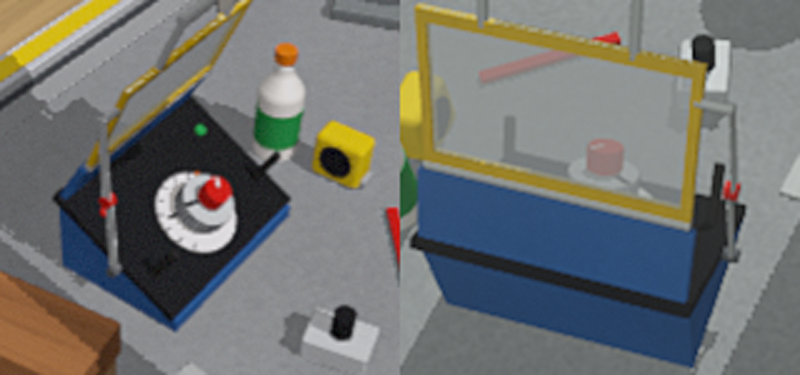

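```bash
python3 -m jog '[[0,2,0,0,0,0],[0,1,0,0,0,0],[0,0,0,0,0,0],[0,0,0,0,0,0],[0,0,0,0,0,0],[0,0,0,0,0,0]]';python3 - <<'E'
from h import *
from plant import bot
o=bot.get_obs();T=toolT(o);B=basis(P[3]);d=(T[:3,3]-19*T[:3,2]-D(P,[105,0,62])[0])@B
print(d,np.hypot(d[0],d[2]),np.arctan2(d[2],-d[0]))
for c in("side","scene"):
    im=bot.capture(c);cv2.imwrite(f"pics/{c}2.png",im[:,:,::-1])
im=cv2.imread("pics/side2.png")[140:230,230:330];im2=cv2.imread("pics/scene2.png")[180:270,200:300]
cv2.imwrite("pics/c2.png",cv2.resize(np.hstack([im,im2]),(800,360),interpolation=cv2.INTER_CUBIC))
E
```

```text
time: 10.95
tool_pos: [590.6, -62.5, 328.0]
tcp_rot: [3.141, 0.001, 1.597]
contact_force: [-22.3, 1.9, 28.4]
grip_width: 10.8
finger_force: 30.0
[ 21.79942502   0.25437925 196.3766477 ] 197.58290080901634 1.681351925139847
```

View pics/c2.png

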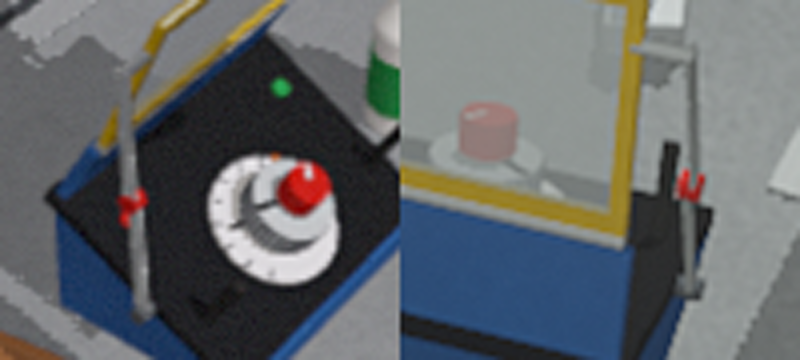

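```bash
python3 -m jog '[[0,-2,1,0,0,0],[0,-2,1,0,0,0],[0,0,0,0,0,0]]'; python3 -m jog '[[0,-2,1,0,0,0],[0,-2,1,0,0,0],[0,0,0,0,0,0],[0,0,0,0,0,0]]'
```

```text
time: 11.35
tool_pos: [588.4, -62.7, 327.1]
tcp_rot: [3.135, 0.002, 1.597]
contact_force: [-16.6, 2.0, 31.3]
grip_width: 11.2
finger_force: 30.0
time: 11.75
tool_pos: [585.2, -62.9, 325.7]
tcp_rot: [3.133, 0.002, 1.597]
contact_force: [-16.4, 2.8, 32.9]
grip_width: 11.1
finger_force: 30.0
```

```bash
python3 -m jog '[[0,-2,-3,0,0,0],[0,0,-2,0,0,0],[0,0,0,0,0,0],[0,0,0,0,0,0]]'; python3 -m jog '[[0,-2,1,0,0,0],[0,-1,0,0,0,0],[0,0,0,0,0,0],[0,0,0,0,0,0]]'
```

```text
time: 12.15
tool_pos: [584.3, -62.9, 325.6]
tcp_rot: [3.136, 0.0, 1.597]
contact_force: [-4.9, 3.3, 11.3]
grip_width: 11.1
finger_force: 30.0
time: 12.55
tool_pos: [582.5, -63.0, 324.9]
tcp_rot: [3.133, 0.001, 1.597]
contact_force: [-0.0, 1.7, 10.4]
grip_width: 11.0
finger_force: 30.0
```

```bash
python3 -m jog '[[0,-2,1,0,0,0],[0,-2,1,0,0,0],[0,0,0,0,0,0],[0,0,0,0,0,0]]'
```

```text
time: 12.95
tool_pos: [580.1, -63.2, 323.8]
tcp_rot: [3.128, 0.001, 1.597]
contact_force: [5.5, 2.7, 12.8]
grip_width: 11.0
finger_force: 30.0
```

```bash
python3 -m jog '[[0,-2,1,0,0,0],[0,-1,0,0,0,0],[0,0,0,0,0,0],[0,0,0,0,0,0]]';python3 - <<'E'
from h import *
from plant import bot
for c in("side","scene"):
    im=bot.capture(c);cv2.imwrite(f"pics/{c}3.png",im[:,:,::-1])
im=cv2.imread("pics/side3.png")[150:225,240:290];im2=cv2.imread("pics/scene3.png")[180:255,250:300]
cv2.imwrite("pics/c3.png",cv2.resize(np.hstack([im,im2]),(800,600),interpolation=cv2.INTER_CUBIC))
E
```

```text
time: 13.35
tool_pos: [578.3, -63.3, 323.0]
tcp_rot: [3.125, 0.001, 1.597]
contact_force: [10.5, 2.4, 12.4]
grip_width: 11.2
finger_force: 30.0
```

View pics/c3.png

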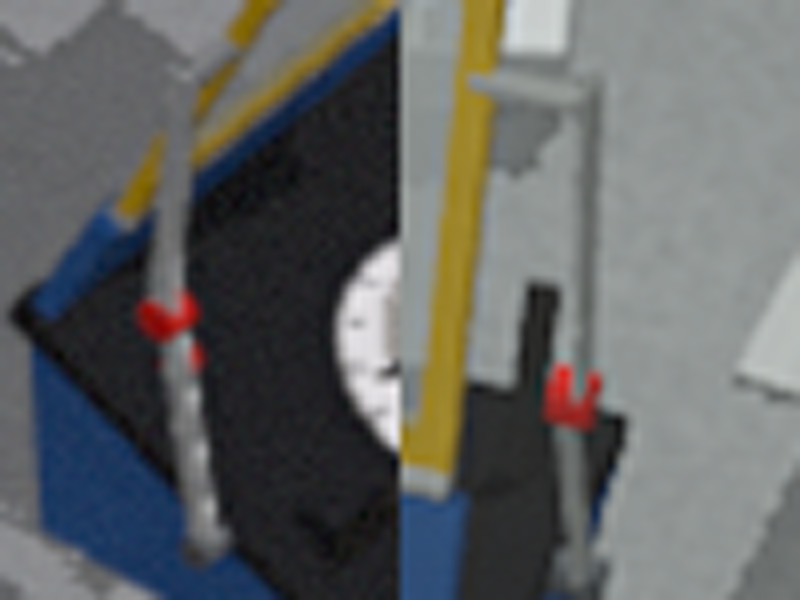

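```bash
python3 -m jog '[[0,3,0,0,0,0],[0,1,0,0,0,0],[0,0,0,0,0,0],[0,0,0,0,0,0]]' 50;python3 -m jog '[[0,0,-20,0,0,0],[0,0,-40,0,0,0],[0,0,-40,0,0,0],[0,0,0,0,0,0]]';python3 - <<'E'
from h import *
from plant import bot
o=bot.get_obs();T=toolT(o);print(o['joint_positions'])
im=bot.capture("side");cv2.imwrite("pics/side4.png",im[:,:,::-1])
im=cv2.imread("pics/side4.png")[110:230,225:345];im2=cv2.imread("pics/side3.png")[110:230,225:345]
cv2.imwrite("pics/c4.png",cv2.resize(np.hstack([im,im2]),(800,400),interpolation=cv2.INTER_CUBIC))
M=bot.camera_model("side")
B=basis(P[3])
for Q in ([0,0,34],[0,0,58],[36,0,8],[0,36,8],[-36,0,8],[0,-36,8]): print(Q,proj(M,D(P,Q))[0])
# dial view pose: tool x = -u side, z=-n, 130 out
for a in (pose(D(P,[0,0,140])[0],-B[:,2],-B[:,1],0),): print(a)
E
```

```text
time: 13.85
tool_pos: [578.0, -63.5, 318.8]
tcp_rot: [3.141, -0.0, 1.596]
contact_force: [-0.2, -0.4, -0.3]
grip_width: 38.3
finger_force: 0.0
time: 14.25
tool_pos: [579.0, -63.8, 425.2]
tcp_rot: [3.129, 0.003, 1.596]
contact_force: [-1.4, 0.9, -0.2]
grip_width: 46.0
finger_force: 0.0
[-2.41583261e-01  3.94720910e-01  9.15015918e-01  4.48343171e-04
  1.81923773e+00 -2.66875123e-01]
[0, 0, 34] [302.9011177  188.66039281]
[0, 0, 58] [306.83965644 184.61496994]
[36, 0, 8] [289.54840313 183.40567972]
[0, 36, 8] [290.96720383 200.2587487 ]
[-36, 0, 8] [308.01737594 202.39514541]
[0, -36, 8] [306.33074989 185.77540226]
[[ 8.82639921e-01  2.63969335e-02  4.69307971e-01  5.34266884e+02]
 [ 2.33071089e-02 -9.99651540e-01  1.23926096e-02 -6.42449653e+01]
 [ 4.69471563e-01 -1.30763716e-18 -8.82947593e-01  1.82912663e+02]
 [ 0.00000000e+00  0.00000000e+00  0.00000000e+00  1.00000000e+00]]
```

View pics/c4.png

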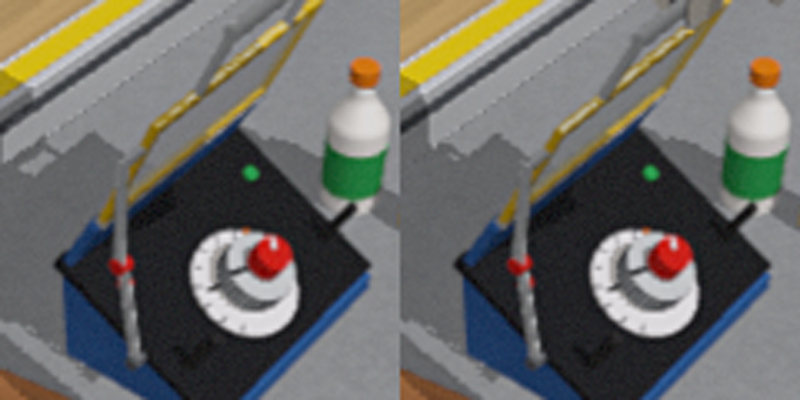

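```bash
cat > kin.py <<'E'
from h import *
J=np.array([[-1.26196880,.34270764,1.52502107,0,1.27538858,-.14597628],[-0.4648258,0.16054659,2.2255011,0.62956466,0.38643223,-1.03538917],
[-0.44902953,0.37806013,2.18235425,0.9915375,0.28297676,-1.40339373],[-0.34251654,0.42813012,2.01695956,0.20154651,0.48062325,-0.53942365],
[-0.30169058,0.2896932,1.72452201,0.00466712,1.11968207,-0.32924358],[-.2414,.39418,1.18535,.00058,1.55876,-.26743],[-.24158,.39472,.91502,.00045,1.81924,-.26688]])
X=np.array([[230.53,-471.23,226.05],[458.17,-65.33,133.5],[500.9,-74.1,68.6],[495.6,-64.4,53.6],[471.86,-65.42,185.08],[576.28,-63.01,322.39],[579,-63.8,425.2]])
RP=np.array([[-3.14008,-.0002,.4548],[2.653,0,1.598],[2.661,-.022,1.609],[2.899,-.006,1.6],[3.133,-.002,1.596],[3.138,0,1.597],[3.129,.003,1.596]])
def rz(a): return R.from_euler('z',a).as_matrix()
def ry(a): return R.from_euler('y',a).as_matrix()
def fk(q,k):
    a1,b,d,l1,l2,e,L,b2,c=k
    A=rz(q[0])@ry(q[1]);p=rz(q[0])@[a1,b,d]+A@[0,0,l1];A=A@ry(q[2]);p=p+A@[e,0,l2]
    A=A@rz(q[3]);p=p+A@[0,b2,0];A=A@ry(q[4])@rz(q[5]);p=p+A@[0,0,L];return p,A@rz(c)
def res(k):
    o=[]
    for q,x,r in zip(J,X,RP):
        p,A=fk(q,k);o+=list(p-x)+list(150*(R.from_matrix(A).inv()*R.from_euler('xyz',r)).as_rotvec())
    return np.array(o)
best=min((least_squares(res,[0,70*s,300,400,400,0,200,0,c]) for c in(0,1.57,-1.57,3.1) for s in(1,-1)),key=lambda r:r.cost)
K=best.x
LO=np.array([-2.53,-.77,.04,-1,.28,-3.11]);HI=np.array([2.53,2.02,2.7,4.14,2.66,3.11])
def ik(T,q0):
    def f(q):
        p,A=fk(q,K);return np.r_[p-T[:3,3],200*(R.from_matrix(A).inv()*R.from_matrix(T[:3,:3])).as_rotvec()]
    r=least_squares(f,np.clip(q0,LO+.01,HI-.01),bounds=(LO,HI));return r.x,np.sqrt(2*r.cost)
E
python3 - <<'E'
from kin import *
print(K.round(1),best.cost,res(K).round(0))
B=basis(P[3]);q=J[-1]
for h in (140,40,11):
  for yaw in np.arange(-3.2,3.3,.4):   # tool y dir measured clockwise angle from up slope
    y=B@[np.cos(yaw),-np.sin(yaw),0]
    T=pose(D(P,[0,0,h])[0],-B[:,2],y,0)
    s=min((ik(T,np.r_[q[:5],g]) for g in(-2,0,2)),key=lambda r:r[1])
    if s[1]<1: print(h,round(yaw,2),s[0].round(2),round(s[1],1))
E
```

```text
[ -0.   76.4 222.9 506.2 379.6  46.5 318.    0.    1.6] 0.016553879781621178 [ 0. -0.  0.  0. -0.  0. -0. -0.  0. -0. -0. -0.  0.  0. -0.  0.  0. -0.
 -0.  0.  0. -0.  0. -0.  0. -0. -0.  0.  0.  0.  0. -0.  0. -0.  0. -0.
 -0. -0. -0. -0. -0.  0.]
140 -3.2 [-0.37  0.2   1.98  0.37  0.53  2.41] 0.0
140 -2.8 [-0.37  0.2   1.98  0.37  0.53  2.81] 0.0
140 -2.4 [-0.37  0.2   1.98  0.37  0.53 -3.07] 0.0
140 -2.0 [-0.37  0.2   1.98  0.37  0.53 -2.67] 0.0
140 -1.6 [-0.37  0.2   1.98  0.37  0.53 -2.27] 0.0
140 -1.2 [-0.37  0.2   1.98  0.37  0.53 -1.87] 0.0
140 -0.8 [-0.37  0.2   1.98  0.37  0.53 -1.47] 0.0
140 -0.4 [-0.37  0.2   1.98  0.37  0.53 -1.07] 0.0
140 -0.0 [-0.37  0.2   1.98  0.37  0.53 -0.67] 0.0
140 0.4 [-0.37  0.2   1.98  0.37  0.53 -0.27] 0.0
140 0.8 [-0.37  0.2   1.98  0.37  0.53  0.13] 0.0
140 1.2 [-0.37  0.2   1.98  0.37  0.53  0.53] 0.0
140 1.6 [-0.37  0.2   1.98  0.37  0.53  0.93] 0.0
140 2.0 [-0.37  0.2   1.98  0.37  0.53  1.33] 0.0
140 2.4 [-0.37  0.2   1.98  0.37  0.53  1.73] 0.0
140 2.8 [-0.37  0.2   1.98  0.37  0.53  2.13] 0.0
140 3.2 [-0.37  0.2   1.98  0.37  0.53  2.
[... 991 characters left out ...]
.99] 0.0
11 -2.0 [-0.32  0.48  1.96  0.61  0.28 -2.9 ] 0.0
11 -1.6 [-0.32  0.48  1.96  0.61  0.28 -2.5 ] 0.0
11 -1.2 [-0.32  0.48  1.96  0.61  0.28 -2.1 ] 0.0
11 -0.8 [-0.32  0.48  1.96  0.61  0.28 -1.7 ] 0.0
11 -0.4 [-0.32  0.48  1.96  0.61  0.28 -1.3 ] 0.0
11 -0.0 [-0.32  0.48  1.96  0.61  0.28 -0.9 ] 0.0
11 0.4 [-0.32  0.48  1.96  0.61  0.28 -0.5 ] 0.0
11 0.8 [-0.32  0.48  1.96  0.61  0.28 -0.1 ] 0.0
11 1.2 [-0.32  0.48  1.96  0.61  0.28  0.3 ] 0.0
11 1.6 [-0.32  0.48  1.96  0.61  0.28  0.7 ] 0.0
11 2.0 [-0.32  0.48  1.96  0.61  0.28  1.1 ] 0.0
11 2.4 [-0.32  0.48  1.96  0.61  0.28  1.5 ] 0.0
11 2.8 [-0.32  0.48  1.96  0.61  0.28  1.9 ] 0.0
11 3.2 [-0.32  0.48  1.96  0.61  0.28  2.3 ] 0.0
```

Run:
```python
from kin import *
from plant import bot
B=basis(P[3]);T=toolT(bot.get_obs());q=bot.get_obs()['joint_positions']
T1=pose(D(P,[0,0,150])[0],-B[:,2],B[:,1],0);TA=T1.copy();TA[:3,3]=[430,-65,380]
TA=rows(T,TA,12,0,3);TB=rows(TA,T1,6,0,3)
for X in(TA,TB):
    q,e=ik(X,q);print(q.round(2),e)
```

```text
[[0,-12,3,-0.032,-0.031,-0.128],[2,-13,3,-0.031,-0.032,-0.128],[4,-12,3,-0.032,-0.031,-0.129],[5,-12,2,-0.031,-0.031,-0.128],[6,-10,1,-0.032,-0.031,-0.128],[9,-10,1,-0.031,-0.032,-0.128],[9,-9,1,-0.032,-0.031,-0.128],[10,-8,-1,-0.031,-0.031,-0.129],[12,-6,-1,-0.032,-0.032,-0.128],[11,-5,-1,-0.031,-0.031,-0.128],[13,-3,-2,-0.032,-0.031,-0.128],[12,-2,-2,-0.032,-0.032,-0.128]]
[[0,0,35,0,0,0],[0,-1,36,0,0,0],[0,0,35,0,0,0],[1,0,36,0,0,0],[0,0,35,0,0,0],[0,-1,36,0,0,0]]
[-0.51 -0.2   1.8   0.27  1.12 -2.17] 1.4704354103459056e-13
[-0.38  0.18  1.98  0.36  0.56 -2.24] 1.500212003508821e-13
```

```bash
python3 -m jog '[[0,-12,0,-0.032,-0.031,-0.128],[2,-13,0,-0.031,-0.032,-0.128],[4,-12,3,-0.032,-0.031,-0.129],[5,-12,2,-0.031,-0.031,-0.128],[6,-10,1,-0.032,-0.031,-0.128],[9,-10,1,-0.031,-0.032,-0.128],[9,-9,1,-0.032,-0.031,-0.128],[10,-8,-1,-0.031,-0.031,-0.129],[12,-6,-1,-0.032,-0.032,-0.128],[11,-5,-1,-0.031,-0.031,-0.128],[13,-3,-2,-0.032,-0.031,-0.128],[12,-2,-2,-0.032,-0.032,-0.128]]' 90
python3 -m jog '[[0,0,36,0,0,0],[0,-1,36,0,0,0],[0,0,36,0,0,0],[1,0,36,0,0,0],[0,0,36,0,0,0],[0,-1,36,0,0,0],[0,0,0,0,0,0],[0,0,0,0,0,0]]'
python3 - <<'E'
from kin import *
from plant import bot
o=bot.get_obs();im=bot.capture("wrist")[:,:,::-1];T=toolT(o);M=bot.camera_model("wrist")
print(o['joint_positions'].round(2),(T[:3,3]-P[:3])@basis(P[3]))
np.save("w2T.npy",T);cv2.imwrite("pics/w2.png",im)
c=proj(M,D(P,[0,0,34]),T)[0].astype(int);print(c,proj(M,D(P,[[0,0,3],[0,0,58],[36,0,8],[0,36,8]]),T))
r=70;x0,y0=c[0]-r,max(0,c[1]-r);cr=im[y0:y0+2*r,x0:x0+2*r];print(x0,y0,cr.shape)
cv2.imwrite("pics/w2c.png",cv2.resize(cr,None,fx=4.2,fy=4.2,interpolation=cv2.INTER_CUBIC))
E
```

```text
time: 15.5
tool_pos: [428.3, -64.3, 382.5]
tcp_rot: [3.14, 0.483, -3.111]
contact_force: [0.9, 0.1, 0.4]
grip_width: 82.7
finger_force: 0.0
time: 16.3
tool_pos: [528.2, -63.6, 191.7]
tcp_rot: [3.138, 0.481, -3.117]
contact_force: [-1.1, 0.7, -0.4]
grip_width: 82.5
finger_force: 0.0
[-0.38  0.18  1.98  0.35  0.57 -2.23] [ -1.22626842   0.79749985 150.60066361]
[274 206] [[274.32672347 198.9145427 ]
 [274.18762217 213.79429671]
 [274.42477234 231.46497856]
 [307.77823825 199.97497956]]
204 136 (140, 140, 3)
```

View pics/w2c.png

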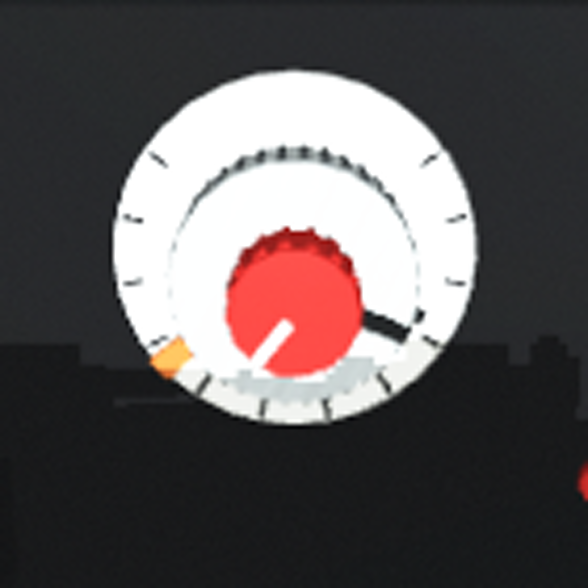

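Run:
```python
from kin import *
from plant import bot
T=np.load("w2T.npy");M=bot.camera_model("wrist")
px=lambda a:np.array(a)/4.2+[204-.4,136-.4]
t=np.linspace(0,2*np.pi,180)
def ext(p,r,n):
    q=proj(M,D(p,np.column_stack([r*np.cos(t),r*np.sin(t),0*t+n])),T);return np.r_[q.min(0),q.max(0)]
d=np.r_[px([113,69]),px([477,425])];k=np.r_[px([227,250]),px([362,378])]
def PP(x): p=np.array(P);p[:3]+=basis(P[3])@x[:3];return p
def f(x): return np.r_[ext(PP(x),47,3)-d,ext(PP(x),15,58)-k,x[2]/4]
r=least_squares(f,[0,0,0]);print(r.x,r.fun.round(1))
p=PP(r.x);print(list(p.round(2)))
for n,pt,rad,h in(("marker",[172,358],41,7),("stroke",[408,338],30,34),("strokein",[363,318],19.5,34),("tip",[422,315],36,8),("line",[251,368],13,58)):
    g=lambda a:(proj(M,D(p,[rad*np.cos(a[0]),-rad*np.sin(a[0]),h]),T)[0]-px(pt))
    s=min((least_squares(g,[a]) for a in(-2,-1,0,1,2)),key=lambda s:s.cost);print(n,s.x,s.fun.round(1))
```

```text
[-3.05854392 -0.44901349  0.02991654] [ 0.2  0.4 -0.1 -0.3 -0.5 -0.7  0.4  0.6  0. ]
[np.float64(597.27), np.float64(-63.03), np.float64(57.89), np.float64(0.03)]
marker [0.88052479] [ 0.7 -0.6]
stroke [-1.12214463] [0.2 0.1]
strokein [-1.10944696] [1.3 0.7]
tip [-1.14239879] [-0. -0.]
line [0.67512732] [ 1.5 -2. ]
```

```bash
cat >> h.py <<'E'
P=[597.27,-63.03,57.89,.0264]
def dial(h,yaw,tilt=26.5,centre=None):
    "TCP h off panel, tool y clockwise yaw from upslope, point h+19 on axis"
    B=basis(P[3]);a=np.radians(28-tilt);z=-(np.cos(a)*B[:,2]+np.sin(a)*B[:,0])
    y=B@[np.cos(yaw),-np.sin(yaw),0];return pose(D(P,[0,0,h+17])[0],z,y,17)
E
python3 - <<'E'
from kin import *
from plant import bot
o=bot.get_obs();T=toolT(o);q=o['joint_positions']
for h,y in((150,-1.57),(80,-2.07),(14,-2.07),(14,-1.07)):
  for t in(28,26.5,25): print(h,y,t,ik(dial(h,y,t),q)[0].round(3))
T=rows(T,dial(75,-2.07),5);T=rows(T,dial(14,-2.07),5)
E
```

```text
150 -1.57 28 [-0.381  0.173  1.99   0.361  0.554 -2.244]
150 -1.57 26.5 [-0.373  0.18   1.969  0.319  0.587 -2.2  ]
150 -1.57 25 [-0.366  0.187  1.947  0.282  0.62  -2.161]
80 -2.07 28 [-0.349  0.328  1.993  0.459  0.399 -2.832]
80 -2.07 26.5 [-0.343  0.332  1.972  0.394  0.432 -2.764]
80 -2.07 25 [-0.337  0.337  1.95   0.34   0.467 -2.707]
14 -2.07 28 [-0.323  0.478  1.969  0.617  0.281 -2.979]
14 -2.07 26.5 [-0.318  0.479  1.948  0.511  0.313 -2.87 ]
14 -2.07 25 [-0.312  0.482  1.927  0.425  0.347 -2.781]
14 -1.07 28 [-0.323  0.478  1.969  0.617  0.281 -1.979]
14 -1.07 26.5 [-0.318  0.479  1.948  0.511  0.313 -1.87 ]
14 -1.07 25 [-0.312  0.482  1.927  0.425  0.347 -1.782]
[[1,0,15,-0.001,0.004,-0.1],[0,0,16,0,0.005,-0.1],[1,0,15,-0.001,0.004,-0.1],[0,-1,15,-0.001,0.004,-0.1],[1,0,16,0,0.004,-0.1]]
[[0,0,12,0,0,0],[-1,0,12,0,0,0],[0,0,12,0,0,0],[0,0,12,0,0,0],[-1,0,13,0,0,0]]
```

```bash
python3 -m jog '[[1,0,15,0,0.004,-0.1],[0,0,16,0,0.005,-0.1],[1,0,15,0,0.004,-0.1],[0,-1,15,0,0.004,-0.1],[1,0,16,0,0.004,-0.1],[0,0,0,0,0,0]]' 90
python3 -m jog '[[0,0,12,0,0,0],[-1,0,12,0,0,0],[0,0,12,0,0,0],[0,0,12,0,0,0],[-1,0,13,0,0,0],[0,0,0,0,0,0]]'
python3 - <<'E'
from h import *
from plant import bot
o=bot.get_obs();T=toolT(o);print(o['joint_positions'],(T[:3,3]-P[:3])@basis(P[3]),(T[:3,3]-17*T[:3,2]-P[:3])@basis(P[3]))
rows(T,dial(14,-2.07),1)
E
```

```text
time: 16.95
tool_pos: [562.2, -64.8, 123.7]
tcp_rot: [-2.903, 0.402, -2.568]
contact_force: [-0.2, -0.3, 0.3]
grip_width: 82.6
finger_force: 0.0
time: 17.55
tool_pos: [591.0, -62.9, 67.4]
tcp_rot: [-2.906, 0.401, -2.57]
contact_force: [-0.5, 0.3, -0.1]
grip_width: 82.9
finger_force: 0.0
[-0.31443296  0.48518148  1.94794378  0.50789571  0.30609449 -2.86415849] [-1.04208732  0.3308801  11.28594041] [-0.57982711  0.37227978 28.27960398]
[[0,-1,-3,-0.002,-0.002,-0.001]]
```

```bash
python3 -m jog '[[0,0,-2,0,0,0],[0,0,0,0,0,0]]'; python3 -m jog '[[0,0,0,0,0,0],[0,0,0,0,0,0],[0,0,0,0,0,0],[0,0,0,0,0,0]]' 55; python3 -c "
from plant import bot
o=bot.get_obs();print(o['joint_positions'],o['moment'])"
```

```text
time: 17.75
tool_pos: [590.3, -63.2, 71.7]
tcp_rot: [-2.903, 0.403, -2.568]
contact_force: [-0.1, 0.9, -0.6]
grip_width: 82.7
finger_force: 0.0
time: 18.15
tool_pos: [590.7, -63.8, 71.7]
tcp_rot: [-2.902, 0.403, -2.569]
contact_force: [0.2, -2.6, 1.6]
grip_width: 59.3
finger_force: 30.0
[-0.31609535  0.4762567   1.94890953  0.50175937  0.30934588 -2.85913026] [-0.19907977  0.17124683 -0.16095862]
```

```bash
python3 -m jog '[[0,0,0,0,0,0.1],[0,0,0,0,0,0.1],[0,0,0,0,0,0.1],[0,0,0,0,0,0.1],[0,0,0,0,0,0.1],[0,0,0,0,0,0.1],[0,0,0,0,0,0.1],[0,0,0,0,0,0.1],[0,0,0,0,0,0.1],[0,0,0,0,0,0.1],[0,0,0,0,0,0],[0,0,0,0,0,0]]'
python3 -m jog '[[0,0,0,0,0,0],[0,0,0,0,0,0],[0,0,0,0,0,0],[0,0,-3,0,0,0]]' 90
python3 -c "
from plant import bot
o=bot.get_obs();print(o['joint_positions'],o['moment'])"
```

```text
time: 19.35
tool_pos: [590.8, -63.6, 71.6]
tcp_rot: [2.909, 0.407, 2.62]
contact_force: [3.4, -3.3, 0.4]
grip_width: 59.2
finger_force: 30.1
time: 19.75
tool_pos: [588.5, -62.9, 73.5]
tcp_rot: [2.909, 0.404, 2.619]
contact_force: [-0.2, 0.1, 0.2]
grip_width: 81.9
finger_force: 0.0
[-0.31629315  0.47035088  1.95110123  0.49500263  0.31555651 -1.85292318] [ 0.02966958  0.14259637 -0.03705303]
```

```bash
python3 -m jog '[[0,0,-20,0,0,0],[0,0,-20,0,0,-0.1],[0,0,-25,0,0,-0.1],[0,0,-25,0,0,-0.1],[0,0,-25,0,0,-0.1],[0,0,-20,0,0,-0.1],[0,0,0,0,0,0],[0,0,0,0,0,0]]'
cat > meas.py <<'E'
from kin import *
from plant import bot
def meas(name):
    o=bot.get_obs();im=np.ascontiguousarray(bot.capture("wrist"));T=toolT(o);M=bot.camera_model("wrist")
    cv2.imwrite(name,im[:,:,::-1])
    hsv=cv2.cvtColor(im,cv2.COLOR_RGB2HSV).astype(int);H,S,V=hsv[...,0],hsv[...,1],hsv[...,2]
    def polar(rs,h,fn):
        a=np.arange(-3.14,3.14,.01);sc=np.zeros(len(a))
        for r in rs:
            q=proj(M,D(P,np.column_stack([r*np.cos(a),-r*np.sin(a),0*a+h])),T).astype(np.float32)
            sc+=cv2.remap(fn.astype(np.float32),q[:,0].reshape(1,-1).copy(),q[:,1].reshape(1,-1).copy(),cv2.INTER_LINEAR)[0]
        return a,sc/len(rs)
    def peak(a,s):
        i=s.argmax();w=np.abs(a-a[i])<.35;ww=np.clip(s[w]-.4*s[i],0,None);return round(float((a[w]*ww).sum()/ww.sum()),3),round(float(s[i]),2)
    print("marker",peak(*polar(np.arange(37,46),7,((H>5)&(H<25)&(S>110)))))
    print("stroke",peak(*polar(np.arange(22,29),34,np.clip(200-V,0,None)*(S<120))))
    for lo,hi in((22,25),(26,29)): print(" r",lo,peak(*polar(np.arange(lo,hi),34,np.clip(200-V,0,None)*(S<120))))
    print("line",peak(*polar(np.arange(5,12),58,(S<110)*1.)))
    t=np.linspace(0,6.28,180);kx=((H<8)|(H>172))&(S>150)&(V>230)
    ys,xs=np.nonzero(kx[120:300,200:350]);print("knob px",xs.min()+200,xs.max()+200,ys.min()+120,ys.max()+120)
    q=proj(M,D(P,np.column_stack([15*np.cos(t),15*np.sin(t),0*t+58])),T);print(q.min(0),q.max(0),(T[:3,3]-P[:3])@basis(P[3]))
    return o
E
python3 -c "
from meas import *
meas('pics/w3.png')"
```

```text
time: 20.55
tool_pos: [528.5, -64.4, 194.7]
tcp_rot: [-3.14, 0.465, -3.119]
contact_force: [-0.6, -0.3, -0.1]
grip_width: 82.6
finger_force: 0.0
marker (0.881, 1.0)
stroke (-0.143, 137.49)
 r 22 (-0.159, 100.18)
 r 26 (-0.138, 168.46)
line (0.656, 1.0)
knob px 260 290 194 224
[258.82784342 193.61947031] [291.60732216 225.21829184] [  3.50200964   0.49000067 153.08953718]
```

Run:
```python
from kin import *
from plant import bot
T=toolT(bot.get_obs());T=rows(T,dial(75,-2.08),5);T=rows(T,dial(14,-2.08),5)
```

```text
[[0,0,16,-0.001,0,-0.103],[1,0,15,0,0,-0.102],[0,0,16,-0.001,0,-0.103],[0,0,15,-0.001,0,-0.102],[1,0,16,0,0,-0.103]]
[[0,0,12,0,0,0],[-1,0,12,0,0,0],[0,-1,12,0,0,0],[0,0,12,0,0,0],[-1,0,13,0,0,0]]
```

```bash
python3 -m jog '[[0,0,16,0,0,-0.103],[1,0,15,0,0,-0.102],[0,0,16,0,0,-0.103],[0,0,15,0,0,-0.102],[1,0,16,0,0,-0.103],[0,0,12,0,0,0],[-1,0,12,0,0,0],[0,-1,12,0,0,0],[0,0,12,0,0,0],[-1,0,11,0,0,0],[0,0,0,0,0,0]]' 90
python3 - <<'E'
from h import *
from plant import bot
o=bot.get_obs();T=toolT(o);print(o['joint_positions'],(T[:3,3]-17*T[:3,2]-P[:3])@basis(P[3]),(T[:3,3]-P[:3])@basis(P[3]))
E
```

```text
time: 21.7
tool_pos: [590.1, -63.3, 70.8]
tcp_rot: [-2.9, 0.398, -2.556]
contact_force: [-0.3, 0.6, -0.1]
grip_width: 82.6
finger_force: 0.0
[-0.31607611  0.47766645  1.94830387  0.50002858  0.31211842 -2.86993988] [ 0.17771218 -0.07641845 31.71893083] [-0.27086722 -0.12246129 14.72491257]
```

```bash
python3 -m jog '[[0,0,0,0,0,0],[0,0,0,0,0,0],[0,0,0,0,0,0],[0,0,0,0,0,0]]' 55
python3 -c "
from plant import bot
o=bot.get_obs();print(o['joint_positions'])"
python3 -m jog '[[0,0,0,0,0,0.1],[0,0,0,0,0,0.1],[0,0,0,0,0,0.1],[0,0,0,0,0,0.1],[0,0,0,0,0,0.1],[0,0,0,0,0,0.1],[0,0,0,0,0,0.1],[0,0,0,0,0,0.1],[0,0,0,0,0,0.1],[0,0,0,0,0,0.12],[0,0,0,0,0,0],[0,0,0,0,0,0]]'
python3 -c "
from plant import bot
o=bot.get_obs();print(o['joint_positions'])"
python3 -m jog '[[0,0,0,0,0,0],[0,0,0,0,0,0],[0,0,0,0,0,0],[0,0,-3,0,0,0]]' 90
python3 -m jog '[[0,0,-20,0,0,0],[0,0,-20,0,0,-0.1],[0,0,-25,0,0,-0.1],[0,0,-25,0,0,-0.1],[0,0,-25,0,0,-0.1],[0,0,-20,0,0,-0.1],[0,0,0,0,0,0],[0,0,0,0,0,0]]'
python3 -c "
from meas import *
meas('pics/w4.png')"
```

```text
time: 22.1
tool_pos: [590.3, -63.7, 72.9]
tcp_rot: [-2.898, 0.4, -2.555]
contact_force: [-0.7, -0.3, 2.3]
grip_width: 59.3
finger_force: 30.0
[-0.3166336   0.47368696  1.9486014   0.49903883  0.31280093 -2.86968584]
time: 23.3
tool_pos: [590.4, -63.8, 72.7]
tcp_rot: [2.906, 0.405, 2.613]
contact_force: [-0.2, -2.2, 1.5]
grip_width: 59.2
finger_force: 30.1
[-0.31664366  0.47415327  1.948314    0.49935397  0.31270393 -1.85276603]
time: 23.7
tool_pos: [588.6, -63.5, 74.7]
tcp_rot: [2.906, 0.403, 2.611]
contact_force: [-0.2, 0.2, 0.6]
grip_width: 82.0
finger_force: 0.0
time: 24.5
tool_pos: [528.4, -64.8, 195.7]
tcp_rot: [3.14, 0.465, -3.127]
contact_force: [0.3, -0.4, -0.5]
grip_width: 82.6
finger_force: 0.0
marker (0.88, 0.96)
stroke (0.87, 157.66)
 r 22 (0.872, 157.34)
 r 26 (0.87, 157.89)
line (0.646, 1.0)
knob px 260 291 193 223
[259.32321052 192.97826182] [291.99753383 224.49784394] [3.87733157e+00 7.77038049e-02 1.54070638e+02]
```

Run:
```python
from kin import *
from plant import bot
T=toolT(bot.get_obs());print(ik(dial(40,-1.95,27.5),bot.get_obs()['joint_positions']));T=rows(T,dial(80,-1.95,27.5),4);T=rows(T,dial(40,-1.95,27.5),4)
```

```text
(array([-0.33073558,  0.41928279,  1.97469644,  0.51410124,  0.33446296,
       -2.75958085]), np.float64(8.68602108660192e-12))
[[0,0,18,0,-0.004,-0.097],[1,0,19,0,-0.004,-0.098],[0,0,18,0,-0.005,-0.097],[1,0,19,0,-0.004,-0.098]]
[[0,0,10,0,0,0],[0,0,10,0,0,0],[0,0,10,0,0,0],[0,0,10,0,0,0]]
```

```bash
python3 -m jog '[[0,0,18,0,-0.004,-0.097],[1,0,19,0,-0.004,-0.098],[0,0,18,0,-0.005,-0.097],[1,0,19,0,-0.004,-0.098],[0,0,10,0,0,0],[0,0,10,0,0,0],[0,0,10,0,0,0],[0,0,10,0,0,0],[0,0,0,0,0,0],[0,0,0,0,0,0]]' 65
python3 - <<'E'
from h import *
from plant import bot
o=bot.get_obs();T=toolT(o);print(o['joint_positions'],(T[:3,3]-17*T[:3,2]-P[:3])@basis(P[3]),(T[:3,3]-P[:3])@basis(P[3]))
rows(T,dial(40,-1.95,27.5),1)
E
```

```text
time: 25.55
tool_pos: [578.7, -63.9, 93.3]
tcp_rot: [-2.95, 0.443, -2.691]
contact_force: [0.2, 0.6, 0.5]
grip_width: 59.5
finger_force: 0.0
[-0.33150619  0.41937125  1.97412783  0.51518065  0.33467882 -2.76334683] [ 0.32939942 -0.4224807  57.00564621] [ 0.1905314  -0.42425493 40.00621349]
[[0,1,0,0,0,0.002]]
```

```bash
python3 -m jog '[[0,0,0,0,0,0],[0,0,0,0,0,0],[0,0,0,0,0,0],[0,0,0,0,0,0],[0,0,0,0,0,0]]' 10
python3 -m jog '[[0,0,0,0,0,0.1],[0,0,0,0,0,0.1],[0,0,0,0,0,0.1],[0,0,0,0,0,0.1],[0,0,0,0,0,0.1],[0,0,0,0,0,0.1],[0,0,0,0,0,0.1],[0,0,0,0,0,0.05],[0,0,0,0,0,0]]'
python3 -c "
from plant import bot
o=bot.get_obs();print(o['joint_positions'],o['moment'])"
python3 -m jog '[[0,0,0,0,0,0],[0,0,0,0,0,0],[0,0,0,0,0,0],[0,0,0,0,0,0]]' 65
python3 -m jog '[[0,0,-15,0,0,0],[0,0,-25,0,0,-0.1],[0,0,-25,0,0,-0.1],[0,0,-25,0,0,-0.1],[0,0,-20,0,0,-0.07],[0,0,0,0,0,0],[0,0,0,0,0,0]]'
python3 - <<'E'
from meas import *
T=toolT(meas('pics/w5.png'))
T=rows(T,dial(80,-1.95,27.5),4);T=rows(T,dial(40,-1.95,27.5),4)
E
```

```text
time: 26.05
tool_pos: [578.8, -64.2, 93.6]
tcp_rot: [-2.949, 0.444, -2.69]
contact_force: [0.3, -0.4, 1.5]
grip_width: 29.2
finger_force: 30.0
time: 26.95
tool_pos: [578.8, -63.9, 93.6]
tcp_rot: [2.956, 0.446, 2.757]
contact_force: [-0.0, 1.0, 2.7]
grip_width: 29.4
finger_force: 30.0
[-0.33144729  0.41880509  1.97410259  0.51563245  0.33469616 -2.01360277] [0.36027722 0.02495502 0.08479436]
time: 27.35
tool_pos: [578.6, -64.0, 93.2]
tcp_rot: [2.956, 0.446, 2.758]
contact_force: [-0.5, -0.0, -0.9]
grip_width: 56.0
finger_force: 0.0
time: 28.05
tool_pos: [527.9, -65.4, 190.9]
tcp_rot: [-3.141, 0.481, -3.115]
contact_force: [1.0, -0.1, -0.4]
grip_width: 59.7
finger_force: 0.0
marker (0.885, 0.95)
stroke (0.871, 158.43)
 r 22 (0.87, 158.31)
 r 26 (0.872, 158.34)
line (1.388, 1.0)
knob px 260 291 195 225
[259.41402371 195.32445664] [292.54590969 227.05536496] [  1.1515037   -0.51385676 149.98893445]
[[0,0,17,0,0,-0.095],[0,0,18,0,0.001,-0.095],[0,1,17,-0.001,0,-0.094],[1,0,18,0,0,-0.095]]
[[0,0,10,0,0,0],[0,0,10,0,0,0],[0,0,10,0,0,0],[-1,0,10,0,0,0]]
```

```bash
python3 -m jog '[[0,0,17,0,0,-0.095],[0,0,18,0,0.001,-0.095],[0,1,17,0,0,-0.094],[1,0,18,0,0,-0.095],[0,0,10,0,0,0],[0,0,10,0,0,0],[0,0,10,0,0,0],[-1,0,10,0,0,0],[0,0,0,0,0,0],[0,0,0,0,0,0]]' 65
python3 -m jog '[[0,0,0,0,0,0],[0,0,0,0,0,0],[0,0,0,0,0,0],[0,0,0,0,0,0],[0,0,0,0,0,0]]' 10
python3 -m jog '[[0,0,0,0,0,0.1],[0,0,0,0,0,0.1],[0,0,0,0,0,0.1],[0,0,0,0,0,0.1],[0,0,0,0,0,0.1],[0,0,0,0,0,0.05],[0,0,0,0,0,0]]'
cat > mo.py <<'E'
from h import *
from plant import bot
o=bot.get_obs();T=toolT(o);print("j6",o['joint_positions'][5],"j5",o['joint_positions'][4],"Mz tool",(T[:3,:3].T@o['moment']).round(3),"tau6",o['tau'][5].round(3),((T[:3,3]-P[:3])@basis(P[3])).round(1))
E
python3 mo.py
python3 -m jog '[[0,0,0,0,0,0.03],[0,0,0,0,0,0.03],[0,0,0,0,0,0],[0,0,0,0,0,0]]'
python3 mo.py
```

```text
time: 29.1
tool_pos: [578.4, -62.8, 93.1]
tcp_rot: [-2.951, 0.443, -2.692]
contact_force: [0.5, -1.2, 0.4]
grip_width: 59.6
finger_force: 0.0
time: 29.6
tool_pos: [578.9, -64.0, 93.8]
tcp_rot: [-2.948, 0.444, -2.691]
contact_force: [-1.1, -4.3, 1.6]
grip_width: 29.2
finger_force: 30.0
time: 30.3
tool_pos: [578.9, -63.8, 93.8]
tcp_rot: [3.055, 0.474, 2.977]
contact_force: [-0.3, -5.1, 2.6]
grip_width: 29.3
finger_force: 30.0
j6 -2.2062147474957454 j5 0.3329668395222607 Mz tool [0.569 0.012 0.018] tau6 0.497 [ 0.6 -0.3 40.3]
time: 30.7
tool_pos: [579.0, -63.8, 93.8]
tcp_rot: [3.027, 0.469, 2.913]
contact_force: [-1.3, -5.6, 1.8]
grip_width: 29.1
finger_force: 30.0
j6 -2.1488643080014 j5 0.3329062836895704 Mz tool [ 0.695 -0.081 -0.207] tau6 0.233 [ 0.7 -0.3 40.3]
```

```bash
python3 -m jog '[[0,0,0,0,0,0.03],[0,0,0,0,0,0],[0,0,0,0,0,0]]'
python3 mo.py
python3 -m jog '[[0,0,0,0,0,0.03],[0,0,0,0,0,0],[0,0,0,0,0,0]]'
python3 mo.py
```

```text
time: 31.0
tool_pos: [579.3, -63.9, 93.9]
tcp_rot: [3.012, 0.465, 2.88]
contact_force: [0.6, -4.8, 0.4]
grip_width: 29.0
finger_force: 30.0
j6 -2.1190077665191724 j5 0.3324796959200921 Mz tool [ 0.73  -0.221 -0.251] tau6 0.319 [ 1.  -0.4 40.3]
time: 31.3
tool_pos: [579.6, -64.1, 94.1]
tcp_rot: [2.997, 0.462, 2.847]
contact_force: [2.1, -5.5, 1.5]
grip_width: 29.0
finger_force: 30.0
j6 -2.0891159611414536 j5 0.3320979302453573 Mz tool [ 0.664 -0.442 -0.359] tau6 0.378 [ 1.3 -0.6 40.3]
```

```bash
python3 -m jog '[[0,0,0,0,0,0.03],[0,0,0,0,0,0],[0,0,0,0,0,0]]'
python3 mo.py
python3 -m jog '[[0,0,0,0,0,0],[0,0,0,0,0,0],[0,0,0,0,0,0],[0,0,0,0,0,0]]' 65
python3 -m jog '[[0,0,-15,0,0,0],[0,0,-25,0,0,-0.1],[0,0,-25,0,0,-0.1],[0,0,-25,0,0,-0.1],[0,0,-20,0,0,-0.02],[0,0,0,0,0,0],[0,0,0,0,0,0]]'
python3 - <<'E'
from meas import *
meas('pics/w6.png')
E
```

```text
time: 31.6
tool_pos: [579.5, -64.1, 94.1]
tcp_rot: [2.983, 0.457, 2.814]
contact_force: [2.7, -5.8, 0.4]
grip_width: 29.1
finger_force: 30.0
j6 -2.0591970571073133 j5 0.33219615029664873 Mz tool [ 0.741 -0.328 -0.383] tau6 0.431 [ 1.2 -0.6 40.3]
time: 32.0
tool_pos: [578.1, -62.6, 92.9]
tcp_rot: [2.98, 0.453, 2.812]
contact_force: [-0.2, -0.7, -0.2]
grip_width: 56.5
finger_force: 0.0
time: 32.7
tool_pos: [527.6, -64.2, 190.7]
tcp_rot: [-3.141, 0.48, -3.115]
contact_force: [-0.5, 0.8, -0.2]
grip_width: 59.4
finger_force: 0.0
marker (0.883, 1.0)
stroke (0.874, 158.51)
 r 22 (0.87, 158.87)
 r 26 (0.875, 158.28)
line (1.987, 1.0)
knob px 259 290 195 226
[258.06636935 195.76419668] [291.18695798 227.48199328] [  0.8619784    0.70421688 149.96144707]
```

```bash
python3 -m jog '[[0,0,-30,0,0,0],[0,0,-30,0,0,0],[0,0,-20,0,0,0],[0,0,0,0,0,0],[0,0,0,0,0,0]]'
python3 - <<'E'
from h import *
from plant import bot
a=bot.capture("side")[120:230,225:345,::-1];b=cv2.imread("pics/w6.png")[135:255,210:340]
cv2.imwrite("pics/fin.png",np.hstack([cv2.resize(a,(400,367),interpolation=cv2.INTER_CUBIC),cv2.resize(b,(398,367),interpolation=cv2.INTER_CUBIC)]))
E
```

```text
time: 33.25
tool_pos: [490.8, -65.1, 260.6]
tcp_rot: [3.141, 0.479, -3.115]
contact_force: [-0.3, 0.4, 0.2]
grip_width: 59.6
finger_force: 0.0
```

View pics/fin.png

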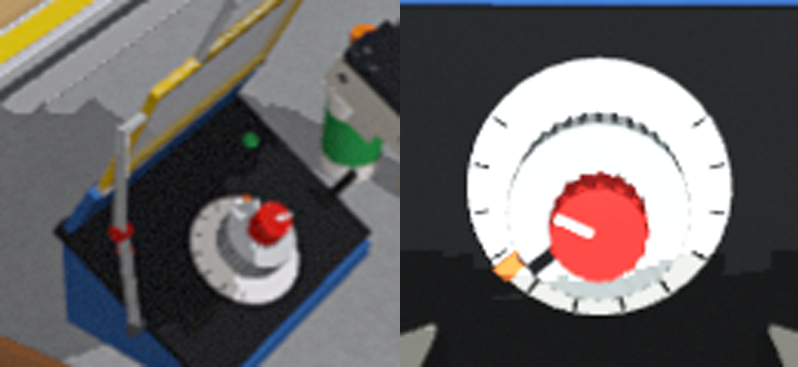

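The picture shows the flap up on its locked stay, with the elbow at (120,232). The ring's stroke at (540,262) points at the orange marker at (508,265), and the knob line is at about 2.0 rad. I'm handing in now.

```bash
python3 -c "
from plant import bot
print(bot.close_job())"
```

```text
the job is handed in; nothing more can be done
None
```

The job is handed in at about 33 s of the 67 s allowed: the flap stands locked on its stay, the ring reads 0.87 rad against the marker's 0.88, and the red knob is against its stop (1.99 measured, 2.0 nominal).

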